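# Put the melon-grading tools back on their pads

### The job

Tidy the melon-grading bench: put the brush, the caliper, the brass check weight and the white sugar meter back, each on the black pad cut to its own outline. Each should stand upright as it does now, in the middle of its pad and lined up with it (the caliper with its jaws over the pad's side arm; brush and meter either way round), set down gently and not dropped. Leave the melon where it is.

Things in the scene. Friction and masses are not known exactly. Their poses are not given: they have to be found in the camera images.
- brush_center (a point): Loose brush, wooden back on black bristles pointing down, seen from above a rounded-end oblong 120 (x) by 46 mm (y), 42 mm high; wood is the upper 22 mm, the stiff bristle block below it is 42 mm wide. Weight about 0.2 kg. Point at its centre, 21 mm above its underside; x along its length, z up. Grasp across y.
- caliper_center (a point): Loose steel caliper lying flat: a bar 140 mm long (x from -70 to +70 mm), 14 mm wide, 7 mm thick, with a dark block (x from -20 to +42 mm, 26 mm wide in y, 20 mm high) on it and two jaws 7 mm thick that stick out to -y as far as y = -48 mm, at x from 30 to 42 and from 58 to 70 mm. Weight about 0.2 kg. Point on the bar's centre line in the dark block, 10 mm above the underside; z up. Grasp the dark block across y at this point, where the jaws leave room for the fingers.
- caliper_jaws (a point): Point of the caliper midway between its two jaws, at x = +50, y = -35 mm, 3.5 mm above the underside, axes as the caliper's: shows which end the jaws are at.
- weight_center (a point): Loose round brass check weight, about 0.5 kg: cylinder 46 mm in diameter to a height of 40 mm, then a neck and a knob 28 mm in diameter, 62 mm high in all. Point on its axis 31 mm above its underside; z up.
- meter_center (a point): Loose white sugar meter, a plastic box 96 (x) by 54 (y) by 28 mm high with a dark screen and a round steel sample well on top, about 0.15 kg. Point at its centre, 14 mm above its underside; x along its length, z up. Grasp across y.
- pad_brush: Fixed flat pad, grey plate with a black foam face, 4 mm thick, no rim; origin at the centre of its underside (on the table), top 4 mm higher, z up. Rounded-end oblong 140 (x) by 66 mm (y), for the brush.
- pad_caliper: Fixed flat pad, grey plate with a black foam face, 4 mm thick, no rim; origin at the centre of its underside (on the table), top 4 mm higher, z up. L shape for the caliper: a strip 160 (x) by 46 mm (y) centred on the origin, with a side arm from x = 20 to 80 mm reaching to y = -58 mm for the jaws. When the caliper lies right, its centre point is above this origin and its axes are parallel to these (same way round).
- pad_weight: Fixed flat pad, grey plate with a black foam face, 4 mm thick, no rim; origin at the centre of its underside (on the table), top 4 mm higher, z up. Round, 68 mm in diameter, for the check weight.
- pad_meter: Fixed flat pad, grey plate with a black foam face, 4 mm thick, no rim; origin at the centre of its underside (on the table), top 4 mm higher, z up. Rectangle 116 (x) by 74 mm (y), for the sugar meter.
- melon: Loose netted melon 124 mm across and 119 mm high with a short T-shaped stalk, standing at the left or the right end of the work; origin at its underside. Not to be moved.
Things that resemble listed ones, but are neither listed nor needed, are in the scene too. What is shaped like the part that bears brush_center but green is not meant.

How it is judged (in metres and radians):
At the end, for the whole second after the job is handed in: Each of the four things rests, released and still, upright (within 0.1 rad) on its own pad, its centre within 12 mm of the pad's centre; brush, caliper and meter are lined up with their pads within 0.17 rad (brush and meter either way round), the caliper with its jaws on the side-arm end (horizontal distance between brush_center and pad_brush below 0.012 m and height (world z) of brush_center below 0.029 m and angle between each of brush_center, caliper_center, weight_center, meter_center's own z axis and vertical below 0.1 rad and linear speed of each of brush, caliper, weight, meter below 0.02 m/s and angular speed of each of brush, caliper, weight, meter below 0.2 rad/s and angle between the x axis of brush_center and the x axis of pad_brush, either way round below 0.17 rad and horizontal distance between caliper_center and pad_caliper below 0.012 m and height (world z) of caliper_center below 0.018 m and angle between the x axis of caliper_center and the x axis of pad_caliper, either way round below 0.17 rad and horizontal distance between weight_center and pad_weight below 0.012 m and height (world z) of weight_center below 0.039 m and horizontal distance between meter_center and pad_meter below 0.012 m and height (world z) of meter_center below 0.022 m and angle between the x axis of meter_center and the x axis of pad_meter, either way round below 0.17 rad and x of caliper_jaws in the frame of pad_caliper above 0.02 m); the robot touches nothing.
It fails at once if the melon is moved by more than 20 mm (distance of melon from where it was at the start of the episode above 0.02 m).
It fails at once if the brush is dropped or thrown (moves faster than 0.75 m/s, as after a fall of 3 cm, while the fingers do not touch it) (linear speed of brush above 0.75 m/s and contact force between the fingers and brush below 0.05 N).
It fails at once if the caliper is dropped or thrown (moves faster than 0.75 m/s, as after a fall of 3 cm, while the fingers do not touch it) (linear speed of caliper above 0.75 m/s and contact force between the fingers and caliper below 0.05 N).
It fails at once if the weight is dropped or thrown (moves faster than 0.75 m/s, as after a fall of 3 cm, while the fingers do not touch it) (linear speed of weight above 0.75 m/s and contact force between the fingers and weight below 0.05 N).
It fails at once if the meter is dropped or thrown (moves faster than 0.75 m/s, as after a fall of 3 cm, while the fingers do not touch it) (linear speed of meter above 0.75 m/s and contact force between the fingers and meter below 0.05 N).
It also fails if it takes over 112 s, if anything falls off the work surface, if the arm or the gripper's body presses on something with over 40 N, if the wrist force passes 120 N, or if a joint passes its speed limit or range.

### The arm

A 6-joint arm with a two-finger parallel gripper is mounted at the origin on the work surface. World frame = base frame: x ahead of the robot, y to its left, z up, the work surface at z = 0. Lengths are in mm, angles in degrees, forces in N, time in s.
With the tool pointing down it reaches from about 350 to 850 mm from the base axis. Payload 8.1 kg.
Tool frame: the origin (TCP) lies midway between the tips of the shut fingers; the grasp point (between the pads) lies 19 mm behind it; x points along the fingers, y is the direction in which the jaws open and shut, and the axes are right-handed (so a half turn about x gives the same grasp; the last joint's range is limited). The gripper opens to 85 mm and grips with 20 to 120 N. Pads are 22 mm wide; open, the fingers measure 114 mm over their backs; the gripper's body (76 mm by 85 mm) begins 54 mm behind the grasp point. The pads swing forward as they close: fully open they stand 13 mm farther back than shut.
Start: joints at [69.706, 7.471, 85.268, -0, 87.261, -4.893], TCP at [159.323, 578.465, 231.292] pointing down, gripper open.
Joint ranges: [-169.43, 169.43], [-51.17, 129.36], [1.28, 143.12], [-76.62, 256.62], [0, 156.53], [-152.29, 152.29]. Speed limits (degrees/s): [136.94, 136.94, 159.86, 180, 180, 180].

### API

Orientations are given as [roll, pitch, yaw] about the fixed x, y, z axes, in that order (R = Rz(yaw) Ry(pitch) Rx(roll)).
In Python, from bench import r gives the robot as it stands.
- The arm moves only by the tool move_arm, never from a script. Its argument "deltas" is a list of rows, each a list of 2 entries, a list of its own where there are three numbers: the shift along the tool's x, y, z in mm, then the turn about the tool's x in degrees. A call has 1 to 12 rows; each row is the pose to reach, as a shift and turn from the pose measured when the call began, along the tool's axes at that moment; what a row does not reach only later rows make up. A row lasts 1/8 s, in which the tool goes at most 62.5 mm and 10.7 degrees, less where a joint would pass 70% of its speed; a pose out of reach is approached as far as the arm can. A call with a gripper value outside its range is refused whole. "jaw" is the opening, from -1 (shut) to 1 (fully open), set as the call begins (left out, the last holds). The fingers move at their own pace and stop on an object; "squeeze" is the grip in N (left out, the last holds). Time passes only in rows, so rows that repeat a pose let the fingers close. It gives the time, the measured TCP pose, the force and the opening at its end, in the units of the state.
- r.sense(): the state, without advancing time (a new reading comes with each control period).
- r.snapshot(name): name is "scene" or "side" or "wrist"; returns (picture, depth): 400x640x3 uint8, red, green, blue; 400x640 float32, mm along the optical axis (not along the pixel's ray), 0 where there is no reading.
- r.get_calibration(name): a dict with "fovy" (degrees; the focal length in pixels is half the picture's height over the tangent of half this angle, whatever the lens; pixels are square), "cx", "cy" (the principal point, pixels), "position" and "attitude" of the camera in the world; the wrist camera has in their place "tool_from_camera" (4x4, takes a point from camera to tool coordinates, whose origin is the TCP and whose axes are the tool frame's). Camera axes: x right, y down, z forward; pixel columns grow to the right and rows downward; lengths in mm; the calibration is good to about 2 mm. A picture is of the moment at which its call begins: read the wrist's pose just before it. get_calibration takes no time and is no camera call.
- r.hand_in(): hands the job in, once; it reports no verdict.
The state is a dict: "time": time; "joint_pos": joint angles; "qd": joint speeds; "joint_efforts": joint torques, N m; "tool_pos": TCP position; "tcp_rot": TCP orientation; "ft_force": force on the tool from outside, world axes, zero at the start; "wrist_torque": the same for the moment, N m; "finger_gap": finger opening in mm.
Only numpy, scipy, OpenCV 4.12 (cv2) and the standard library are available. Lean on these libraries where they do the work, as an engineer would, in place of code of your own. Each camera call takes 0.05 s, during which the arm holds its last target. There are 200 camera calls.

## Working session

There is one attempt and no reset: what is moved stays moved. The work goes in short steps, Python scripts to look and compute and a tool call to move; the robot and the scene stay as the last step left them, time stands still between calls to the robot, and variables do not carry over. Pictures are saved under pics/ and viewed, about 12 in all and at most 16, crops included, and the job is handed in when it is done.

Besides the shell and the picture viewer there is one more tool, called as a command line: name --argument value ..., lists and objects as JSON in quotes. move_arm: Moves the arm, as the interface text tells. Its arguments: {"type":"object","properties":{"deltas":{"type":"array","items":{"type":"array"}},"jaw":{"type":"number"},"squeeze":{"type":"number"}},"required":["deltas"]}

```bash
ls; mkdir -p pics
python3 - <<'E'
from bench import r
import cv2,numpy as np
print(r.sense())
for n in("scene","side"):
    c=r.get_calibration(n);print(n,c)
    p,d=r.snapshot(n);np.savez(f"pics/{n}0.npz",p=p,d=d);cv2.imwrite(f"pics/{n}0.png",p[:,:,::-1])
print(r.get_calibration("wrist"))
E
```

```text
pics
{'time': 0.0, 'joint_pos': array([ 6.97065714e+01,  7.51651498e+00,  8.53312029e+01, -1.93596188e-03,
        8.72598721e+01, -4.89240908e+00]), 'qd': array([ 0.0055762 , -0.01506397, -0.11616533, -0.02512364,  0.04698847,
        0.04703775]), 'joint_efforts': array([-1.89771417e-03, -5.69410908e+01, -5.00545442e+01, -2.70640221e-04,
        1.50946289e-02, -1.72465332e-05]), 'tool_pos': array([159.13402025, 577.93491208, 230.21131613]), 'tcp_rot': array([ -93.86281826,   89.89239269, -109.26374337]), 'ft_force': array([-0.03257685, -0.22103393,  0.43032359]), 'wrist_torque': array([-0.02940135, -0.03710096, -0.04129973]), 'finger_gap': 85.27687584914034}
scene {'fovy': 50.799873019262684, 'cx': 322.3768690130042, 'cy': 198.59906252857073, 'position': array([1120.91523732,  371.78449846, 1056.0703717 ]), 'attitude': array([-144.68052316,   -0.71090411,  123.52186385])}
side {'fovy': 47.143096370147866, 'cx': 324.9343500002691, 'cy': 200.6488969603274, 'position': array([  25.19016586, -761.65540233,  909.23330149]), 'attitude': array([-132.54148861,    0.1390088 ,  -34.29102326])}
{'fovy': 62.33497819179958, 'cx': 322.2246661175668, 'cy': 203.6709837219748, 'tool_from_camera': array([[-1.91703352e-04, -2.81738756e-01,  9.59491134e-01,
        -1.42222364e+02],
       [ 9.99999966e-01, -2.21981837e-04,  1.34615584e-04,
        -1.53218507e-01],
       [ 1.75063177e-04,  9.59491128e-01,  2.81738789e-01,
        -7.18990695e+01],
       [ 0.00000000e+00,  0.00000000e+00,  0.00000000e+00,
         1.00000000e+00]])}
```

View pics/scene0.png

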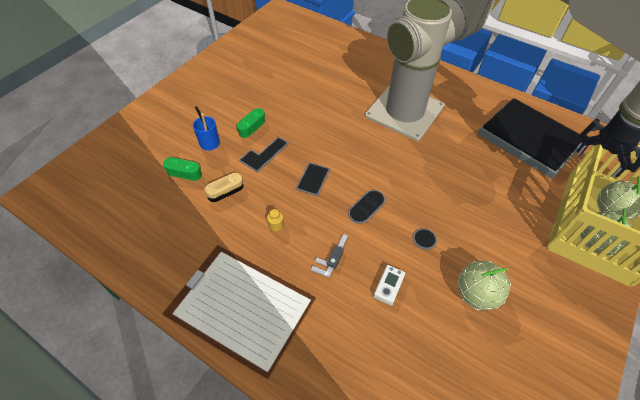

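View pics/side0.png

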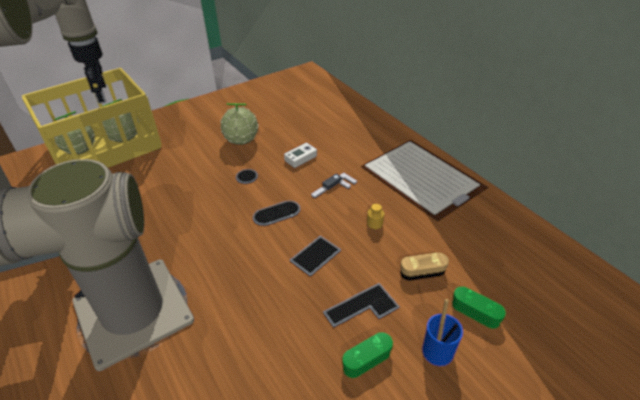

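Scene view: wanted brush (tan wood, black bristles) at (224,186). Look-alikes are the green brushes at (251,123) and (182,168). Caliper (333,256), brass weight (275,219), white meter (390,284). Pads: L (263,154), rectangle (313,179), oblong (366,206), round (424,238). Melon (485,285); more melons are in the crate. The choice for the brush is the tan one, by colour.

```bash
cat > h.py <<'E'
import numpy as np,cv2
from bench import r
from scipy.spatial.transform import Rotation as R
def cam(n,s=None):
    c=r.get_calibration(n);f=200/np.tan(np.radians(c["fovy"]/2))
    if n=="wrist":
        T=np.array(c["tool_from_camera"]);Rt=R.from_euler("xyz",s["tcp_rot"],degrees=True).as_matrix()
        A=Rt@T[:3,:3];p=Rt@T[:3,3]+s["tool_pos"]
    else: A=R.from_euler("xyz",c["attitude"],degrees=True).as_matrix();p=np.array(c["position"])
    return f,c["cx"],c["cy"],A,p
def rays(C,uv):
    f,cx,cy,A,p=C;uv=np.asarray(uv,float).reshape(-1,2)
    return np.c_[(uv[:,0]-cx)/f,(uv[:,1]-cy)/f,np.ones(len(uv))]@A.T
def onplane(C,uv,z):
    d=rays(C,uv);return C[4]+d*((z-C[4][2])/d[:,2])[:,None]
def depthpts(C,uv,d):
    uv=np.asarray(uv,int).reshape(-1,2);return C[4]+rays(C,uv)*d[uv[:,1],uv[:,0]][:,None]
def tri(C1,a,C2,b):
    d1=rays(C1,a)[0];d2=rays(C2,b)[0]
    t=np.linalg.lstsq(np.c_[d1,-d2],C2[4]-C1[4],rcond=None)[0]
    P,Q=C1[4]+d1*t[0],C2[4]+d2*t[1];return (P+Q)/2,np.linalg.norm(P-Q)
def project(C,P):
    f,cx,cy,A,p=C;q=(np.atleast_2d(P)-p)@A;return np.c_[f*q[:,0]/q[:,2]+cx,f*q[:,1]/q[:,2]+cy]
def blob(mask,seed,rad=60):
    "largest contour of mask near seed"
    m=np.zeros_like(mask);x,y=map(int,seed);s=np.s_[max(y-rad,0):y+rad,max(x-rad,0):x+rad];m[s]=mask[s]
    cs=cv2.findContours(m,cv2.RETR_EXTERNAL,cv2.CHAIN_APPROX_NONE)[0]
    cs=[c for c in cs if abs(cv2.pointPolygonTest(c,(x,y),True))<25 and len(c)>8]
    return max(cs,key=cv2.contourArea)
def rect(C,cont,z):
    "world-plane min-area rect + centroid: centre, size, yaw of long side"
    w=onplane(C,cont.reshape(-1,2),z)[:,:2].astype(np.float32)
    (c,sz,a)=cv2.minAreaRect(w); 
    if sz[0]<sz[1]: sz=sz[::-1];a+=90
    M=cv2.moments(w.reshape(-1,1,2));cen=(M["m10"]/M["m00"],M["m01"]/M["m00"])
    return np.round(c,1),np.round(cen,1),np.round(sz,1),round((a+90)%180-90,1)
E
python3 - <<'E'
from h import *
for n,seeds in(("scene",dict(padC=(263,154),padM=(313,179),padB=(366,206),padW=(424,238),brush=(224,183),weight=(275,214),meter=(390,284),cal=(333,256))),
 ("side",dict(padC=(355,305),padM=(316,254),padB=(276,213),padW=(246,176),brush=(424,263),weight=(376,210),meter=(300,154),cal=(333,184)))):
    z=np.load(f"pics/{n}0.npz");p,d=z["p"],z["d"];C=cam(n)
    hsv=cv2.cvtColor(p,cv2.COLOR_RGB2HSV);H,S,V=cv2.split(hsv)
    for k,s in seeds.items():
        print(n,k,hsv[s[1],s[0]],depthpts(C,s,d).round(1))
    low=((S<95)).astype(np.uint8)
    for k in("padC","padM","padB","padW","meter","cal"):
        try: c=blob(low,seeds[k],45);print(k,*rect(C,c,28 if k=="meter" else 4))
        except Exception as e: print(k,e)
    x,y=seeds["brush"];print("wood",hsv[y+30,x+60])
    # height map crop
    vv,uu=np.mgrid[0:400,0:640];P=depthpts(C,np.c_[uu.ravel(),vv.ravel()],d)
    ok=(P[:,2]>9)&(P[:,2]<90)&(P[:,0]>250)&(d.ravel()>0)
    m=(ok.reshape(400,640)).astype(np.uint8);
    for k in("brush","weight","meter","cal"):
        c=blob(m,seeds[k],40);mm=np.zeros_like(m);cv2.drawContours(mm,[c],-1,1,-1);q=P[mm.ravel()>0];top=np.percentile(q[:,2],95)
        t=q[q[:,2]>top-6][:,:2].astype(np.float32);print("H",k,top.round(1),t.mean(0).round(1),cv2.minAreaRect(t))
E
```

```text
scene padC [90 12 41] [[ 451.7 -291.     4.4]]
scene padM [120  25  41] [[445.6 -95.5   4.2]]
scene padB [90  6 41] [[443.2  96.4   7.1]]
scene padW [110  19  41] [[447.1 290.8   8.2]]
scene brush [ 19 119 195] [[ 633.1 -292.6   42.1]]
scene weight [ 22 173 228] [[646.2 -87.7  62.9]]
scene meter [76 55 88] [[636.4 278.6  28.7]]
scene cal [102  27  93] [[647.8 108.7  22.3]]
padC [ 440.  -296.6] [ 451.1 -289.3] [162.   84.6] -3.9
padM [442.8 -97.6] [443.1 -97.9] [118.7  74.4] 13.6
padB [439.1  97.2] [439.4  96.6] [140.7  66.4] -7.2
padW [444.6 291.7] [444.2 291.7] [68.8 65.7] 69.2
meter [637.9 276.4] [637.6 276.5] [105.5  54.8] 7.6
cal [633.8  91.7] [646.9 103.5] [144.1  61.7] 9.9
wood [ 14 163 185]
H brush 45.5 [ 637.6 -292.5] ((889.0980224609375, 7.919158935546875), (855.4071044921875, 113.25978088378906), 49.95658493041992)
H weight 63.8 [645.  -92.1] ((645.0560913085938, -92.26445007324219), (25.909841537475586, 27.769289016723633), 82.4784164428711)
H meter 32.1 [636.7 277.2] ((854.6763916015625, 307.23583984375), (545.2300415039062, 54.06446838378906), 7.9653120040893555)
H cal 2
[... 644 characters left out ...]
0.   71.6] -7.4
padW [442.6 286.4] [442.2 286.6] [68.  66.9] -86.2
meter [623.3 258.7] [623.  258.8] [118.4  84. ] 7.1
cal [634.1  94.8] [650.3 104.2] [150.3  76.5] 9.8
wood [ 13 162 101]
H brush 44.1 [ 629.3 -299.8] ((332.1377868652344, -495.352783203125), (805.7233276367188, 106.51614379882812), 33.413570404052734)
H weight 62.0 [ 632.8 -106.3] ((343.8602600097656, -426.507568359375), (924.59619140625, 24.916959762573242), 47.98738479614258)
H meter 30.2 [626.1 268.3] ((319.7603759765625, -209.809814453125), (1247.1107177734375, 99.6784439086914), 57.337310791015625)
H cal 22.4 [639.6 108.1] ((639.0645751953125, 108.5934066772461), (62.50908279418945, 30.33970069885254), 9.763322830200195)
```

```bash
cat >> h.py <<'E'
def delta(x,y,z,jaw=None):
    "tool-axis shift to a world TCP target and turn bringing jaw line (deg, world, mod 180) to jaw"
    s=r.sense();M=R.from_euler("xyz",s["tcp_rot"],degrees=True).as_matrix()
    d=M.T@(np.array([x,y,z])-s["tool_pos"])
    a=np.degrees(np.arctan2(M[1,1],M[0,1]))
    t=0 if jaw is None else -((jaw-a+90)%180-90)   # tool x is down: + turn lowers world yaw
    print("shift",d.round(1),"turn",round(t,1),"jaw now",round(a,1),"j6",s["joint_pos"][5].round(1),"tcp",s["tool_pos"].round(1),"t",s["time"],"toolx",M[:,0].round(3))
def shot(name):
    import pickle
    s=r.sense();p,d=r.snapshot("wrist");cv2.imwrite(f"pics/{name}.png",p[:,:,::-1]);pickle.dump((s,p,d),open(f"pics/{name}.pkl","wb"))
    return s,p,d
E
python3 - <<'E'
from h import *
z=np.load("pics/scene0.npz");C=cam("scene");print("melon",depthpts(C,[[485,275],[485,262],[490,272],[505,300]],z["d"]).round())
for u in((565,160),(620,150),(600,215)):print("crate",u,depthpts(C,u,z["d"]).round())
delta(450,0,330,90)
E
```

```text
melon [[542. 466. 140.]
 [485. 456. 103.]
 [531. 472. 143.]
 [532. 539.  65.]]
crate (565, 160) [[-54. 544.  33.]]
crate (620, 150) [[183. 593. 329.]]
crate (600, 215) [[272. 635. 202.]]
shift [ -98.9 -480.1  433.9] turn -15.4 jaw now 74.6 j6 -4.9 tcp [159.1 578.  230.3] t 0.1 toolx [-0.001 -0.002 -1.   ]
```

move_arm --deltas '[[[-50,0,0],0],[[-100,0,0],0],[[-100,0,0],0]]' --jaw 1

```text
time: 0.48
tool_pos: [159.9, 579.9, 335.9]
tcp_rot: [85.0, 89.6, 69.6]
ft_force: [0.2, 0.2, -0.2]
finger_gap: 85.7
```

Run:
```python
from h import *
delta(450,0,330,90);delta(450,190,330,90)
```

```text
shift [   2.8 -482.1  433.7] turn -15.4 jaw now 74.6 j6 -4.9 tcp [159.9 579.9 335.9] t 0.475 toolx [ 0.002  0.006 -1.   ]
shift [   4.  -298.9  383.3] turn -15.4 jaw now 74.6 j6 -4.9 tcp [159.9 579.9 335.9] t 0.475 toolx [ 0.002  0.006 -1.   ]
```

move_arm --deltas '[[[0,-30,38],-1],[[3,-90,114],-8],[[4,-298,383],-15],[[4,-298,383],-15],[[4,-298,383],-15],[[4,-298,383],-15],[[4,-298,383],-15],[[4,-298,383],-15],[[4,-298,383],-15],[[4,-298,383],-15],[[4,-298,383],-15],[[4,-298,383],-15]]'

```text
time: 1.98
tool_pos: [449.3, 192.1, 330.0]
tcp_rot: [71.1, 89.6, 70.8]
ft_force: [-0.1, -0.4, 0.4]
finger_gap: 85.3
```

Run:
```python
from h import *
delta(450,190,330,90);shot("w1");delta(450,190,230,90);delta(450,-190,230,90);delta(450,-190,330,90)
```

```text
shift [ 0.  -2.1  0.7] turn -0.3 jaw now 89.7 j6 -72.8 tcp [449.3 192.1 330. ] t 1.975 toolx [ 0.002  0.007 -1.   ]
shift [100.1  -2.6   0.3] turn -0.3 jaw now 89.7 j6 -72.8 tcp [449.4 192.  330.1] t 2.025 toolx [ 0.002  0.007 -1.   ]
shift [  97.6 -382.6    2.2] turn -0.3 jaw now 89.7 j6 -72.8 tcp [449.4 192.  330.1] t 2.025 toolx [ 0.002  0.007 -1.   ]
shift [  -2.4 -382.     2.4] turn -0.3 jaw now 89.7 j6 -72.8 tcp [449.4 192.  330.1] t 2.025 toolx [ 0.002  0.007 -1.   ]
```

View pics/w1.png

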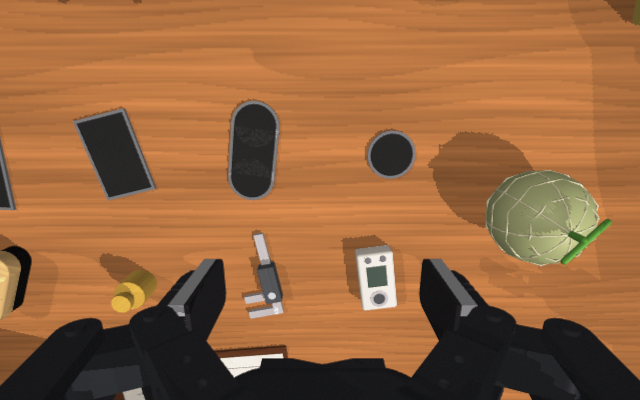

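Wrist view 1: meter (377,278), caliper (267,277) with jaws at (265,305), pads round (391,154), oblong (254,150) and rectangle (115,153). Melon (542,217).

move_arm --deltas '[[[0,-50,0],0],[[0,-110,1],0],[[-1,-160,1],0],[[-1,-185,1],0],[[-1,-192,1],0],[[-1,-192,1],0],[[-1,-192,1],0]]'

```text
time: 2.9
tool_pos: [449.5, 1.1, 329.9]
tcp_rot: [70.3, 89.6, 70.1]
ft_force: [-0.1, 0.4, -0.7]
finger_gap: 85.4
```

Run:
```python
from h import *
shot("w2")
```

move_arm --deltas '[[[0,-50,0],0],[[0,-110,1],0],[[-1,-160,1],0],[[-1,-185,1],0],[[-1,-192,1],0],[[-1,-192,1],0],[[-1,-192,1],0]]'

```text
time: 3.82
tool_pos: [450.2, -189.7, 329.7]
tcp_rot: [69.4, 89.6, 69.3]
ft_force: [0.3, 0.9, -0.1]
finger_gap: 85.4
```

Run:
```python
from h import *
shot("w3");delta(450,-190,330,90)
```

```text
shift [-0.3 -0.2 -0.2] turn -0.1 jaw now 89.9 j6 -119.0 tcp [ 450.2 -189.8  329.7] t 3.875 toolx [ 0.003  0.007 -1.   ]
```

View pics/w3.png

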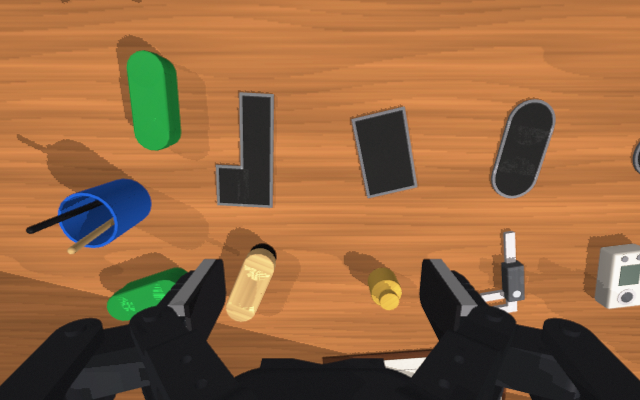

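Wrist view 3: tan brush (252,285) with green look-alikes at (153,100) and (148,290); weight (387,290); L pad (250,152) with its arm at bottom-left (+x, -y); rectangle pad (384,151).

```bash
cat > m.py <<'E'
from h import *
import pickle
TOP=dict(brush=42,weight=62,meter=28,cal=20)
G=dict(padC=(445,-290),padM=(443,-98),padB=(439,97),padW=(444,291),brush=(635,-292),weight=(645,-95),meter=(637,276),cal=(645,110))
def meas(f):
    s,p,d=pickle.load(open(f"pics/{f}.pkl","rb"));C=cam("wrist",s);out={}
    S=cv2.cvtColor(p,cv2.COLOR_RGB2HSV)[:,:,1]
    vv,uu=np.mgrid[0:400,0:640];Z=depthpts(C,np.c_[uu.ravel(),vv.ravel()],d)[:,2].reshape(400,640);Z[d<=0]=-99
    for k,g in G.items():
        zt=TOP.get(k,4);uv=project(C,[*g,zt])[0]
        if not(40<uv[0]<600 and 20<uv[1]<330):continue
        m=(S<95) if k[:3]=="pad" else (np.abs(Z-zt)<5)
        m=cv2.morphologyEx(m.astype(np.uint8),cv2.MORPH_OPEN,np.ones((3,3)))
        try:c=blob(m,uv,75)
        except ValueError: print(f,k,"none");continue
        mm=np.zeros_like(m);cv2.drawContours(mm,[c],-1,1,-1);q=Z[(mm>0)&(m>0)]
        M=cv2.moments(c);cen=(M["m10"]/M["m00"],M["m01"]/M["m00"])
        print(f,k,*rect(C,c,zt),"px",np.round(cen),"z",np.median(q).round(1))
        out[k]=(C,cen)
    return out
E
python3 - <<'E'
from m import *
o=[meas(f) for f in("w1","w2","w3")]
for k in G:
    v=[x[k] for x in o if k in x]
    for i in range(len(v)-1):
        P,e=tri(*v[i],*v[i+1]);print("tri",k,P.round(1),e.round(1))
E
```

```text
w1 padM [442.9 -97.5] [442.9 -97.6] [116.5  75.9] 13.3 px [115. 154.] z 3.9
w1 padB [439.   96.5] [439.   96.4] [139.1  66.6] -8.0 px [253. 150.] z 3.9
w1 padW [444.4 291.6] [444.  291.5] [68.2 66.5] 89.7 px [391. 154.] z 3.9
w1 weight [642.9 -90.7] [642.6 -90.9] [30.  26.4] -46.3 px [121. 303.] z 61.4
w1 meter [630.  275.4] [630.  275.5] [96.1 53.4] 7.4 px [377. 280.] z 27.8
w1 cal [640.  112.2] [639.9 112.1] [63.2 26.4] 11.1 px [269. 284.] z 19.5
w2 padC [ 440.  -296.8] [ 451.2 -288.9] [160.  83.] -3.2 px [116. 157.] z 3.9
w2 padM none
w2 padB [439.1  95.9] [439.1  96. ] [139.4  67.1] -8.2 px [388. 149.] z 3.9
w2 padW [443.9 291.2] [444.  290.9] [68.2 67.7] 8.6 px [525. 153.] z 3.9
w2 brush [ 633.2 -292.6] [ 633.2 -292.8] [120.6  46.3] -23.9 px [120. 288.] z 41.6
w2 weight [642.8 -91.5] [642.7 -91.8] [28.  25.5] -3.0 px [256. 301.] z 61.5
w2 meter [630.2 273.8] [629.1 274.3] [96.3 54.2] 7.5 px [502. 278.] z 27.8
w2 cal [639.9 110.6] [640.  110.7] [63.9 26. ] 10.8 px [392. 283.] z 19.7
w3 padC [ 440.  -297.8] [ 451.4 -289.9] [160.2  81.3] -3.4 px [250. 156.] z 3.9
w3 padM none
w3 padB [439.1  95.2] [439.1  95.3] [139.1  68. ] -8.2 px [523. 148.] z 3.9
w3 brush [ 633.3 -294.6] [ 633.  -294.5] [119.3  45.6] -24.2 px [250. 286.] z 41.6
w3 weight [643.  -93.5] [642.9 -93.5] [28.1 25.6] 2.7 px [389. 300.] z 61.6
w3 cal [640.4 109.2] [640.5 109.4] [63.6 27.5] 9.8 px [515. 283.] z 19.5
tri padC [ 446.5 -289.4    1.5] 0.1
tri padB [435.9  96.5   2.9] 0.1
tri padB [436.1  96.7   2.2] 0.0
tri padW [443.5 291.8   2.5] 0.0
tri brush [ 633.4 -294.7   38. ] 0.1
tri weight [643.7 -92.2  60.2] 0.1
tri weight [645.2 -92.6  58.2] 0.2
tri meter [629.3 275.7  25.6] 0.8
tri cal [641.2 111.4  16.6] 0.1
tri cal [641.5 111.4  16.7] 0.4
```

Run:
```python
from h import *
p=cv2.imread("pics/w3.png")[225:345,95:425];cv2.imwrite("pics/crop1.png",cv2.resize(p,None,fx=2.2,fy=2.2,interpolation=cv2.INTER_CUBIC))
delta(633,-294,120,66);delta(633,-294,12,66)
```

```text
shift [ 209.5 -105.4  182.4] turn 23.9 jaw now 89.9 j6 -119.0 tcp [ 450.2 -189.8  329.7] t 3.875 toolx [ 0.003  0.007 -1.   ]
shift [ 317.5 -106.1  182.1] turn 23.9 jaw now 89.9 j6 -119.0 tcp [ 450.2 -189.8  329.7] t 3.875 toolx [ 0.003  0.007 -1.   ]
```

View pics/crop1.png

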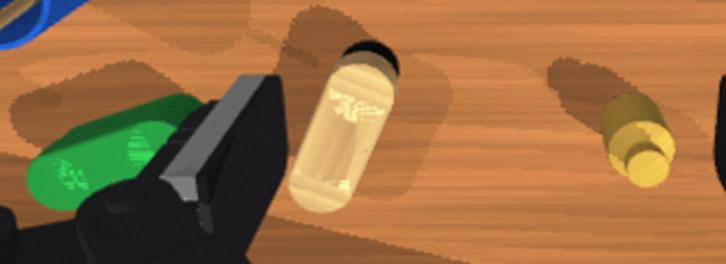

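The crop confirms the tan wooden brush with black bristles, at crop (340,125) = wrist (250,285). The green one is separate, at crop (105,160).

move_arm --deltas '[[[30,-15,26],4],[[80,-40,70],10],[[130,-65,114],17],[[180,-90,156],22],[[205,-103,178],24],[[210,-105,182],24],[[210,-105,182],24],[[210,-105,182],24]]' --jaw 1 --squeeze 40

```text
time: 4.88
tool_pos: [633.8, -293.6, 123.4]
tcp_rot: [56.3, 89.5, 32.2]
ft_force: [-0.4, -0.3, 0.1]
finger_gap: 85.6
```

Run:
```python
from h import *
delta(633,-294,12,66)
```

```text
shift [111.3  -1.5  -1.1] turn -0.0 jaw now 66.0 j6 -95.3 tcp [ 633.8 -293.6  123.4] t 4.875 toolx [ 0.007  0.005 -1.   ]
```

move_arm --deltas '[[[30,-1,-1],0],[[65,-1,-1],0],[[90,-1,-1],0],[[105,-1,-1],0],[[111,-1,-1],0],[[111,-1,-1],0]]'

```text
time: 5.62
tool_pos: [633.8, -293.9, 13.6]
tcp_rot: [47.8, 89.5, 23.7]
ft_force: [0.1, -0.1, 0.6]
finger_gap: 85.4
```

move_arm --deltas '[[[0,0,0],0],[[0,0,0],0],[[0,0,0],0],[[0,0,0],0],[[0,0,0],0],[[0,0,0],0]]' --jaw -1 --squeeze 40

```text
time: 6.38
tool_pos: [634.6, -294.3, 14.9]
tcp_rot: [39.4, 89.4, 15.3]
ft_force: [-0.7, 1.0, 6.1]
finger_gap: 44.9
```

Run:
```python
from h import *
delta(633,-294,110,66);s=r.sense();print(s["ft_force"],s["finger_gap"])
```

```text
shift [-95.1   0.3  -0.8] turn -0.0 jaw now 66.0 j6 -95.4 tcp [ 634.6 -294.3   14.9] t 6.375 toolx [ 0.01   0.003 -1.   ]
[-0.65969577  0.95508788  6.10931953] 44.91568199013472
```

move_arm --deltas '[[[-10,0,0],0],[[-35,0,0],0],[[-65,0,0],0],[[-88,0,0],0],[[-95,0,0],0],[[-95,0,0],0]]'

```text
time: 7.12
tool_pos: [633.7, -294.6, 109.9]
tcp_rot: [38.2, 89.4, 14.2]
ft_force: [0.2, 0.6, -2.0]
finger_gap: 45.4
```

Run:
```python
from h import *
delta(439,96,110,82);s=r.sense();print(s["ft_force"],s["finger_gap"])
```

```text
shift [  -1.1  277.5 -336.9] turn -16.0 jaw now 66.0 j6 -95.4 tcp [ 633.7 -294.6  109.9] t 7.125 toolx [ 0.01   0.003 -1.   ]
[ 0.22754653  0.62019559 -1.99839561] 45.37638201887503
```

move_arm --deltas '[[[0,16,-20],-1],[[0,40,-50],-3],[[0,70,-85],-5],[[0,104,-126],-7],[[0,138,-168],-9],[[0,173,-210],-11],[[0,207,-252],-13],[[0,238,-289],-15],[[-1,260,-316],-16],[[-1,273,-332],-16],[[-1,277,-337],-16],[[-1,277,-337],-16]]'

```text
time: 8.62
tool_pos: [438.3, 95.4, 109.3]
tcp_rot: [22.0, 89.4, 14.0]
ft_force: [-0.0, 0.2, -2.8]
finger_gap: 45.2
```

Run:
```python
from h import *
shot("w4");delta(439,96,110,82);delta(439,96,19,82);s=r.sense();print(s["ft_force"],s["finger_gap"])
```

```text
shift [-0.5  0.9  0.3] turn -0.0 jaw now 82.0 j6 -76.4 tcp [438.6  95.1 109.5] t 8.675 toolx [ 0.01   0.002 -1.   ]
shift [90.5  0.6 -0.6] turn -0.0 jaw now 82.0 j6 -76.4 tcp [438.6  95.1 109.5] t 8.675 toolx [ 0.01   0.002 -1.   ]
[ 0.49997707 -0.72462227 -2.01184071] 45.43168168232255
```

View pics/w4.png

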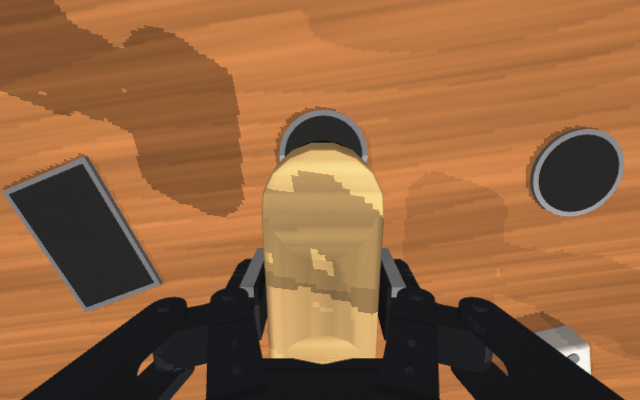

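The brush is held straight between the pads and sits over the oblong pad, with the pad's end showing at (322,130). Lowering it now.

move_arm --deltas '[[[25,0,0],0],[[50,0,0],0],[[68,0,0],0],[[80,0,0],0],[[85,0,0],0],[[88,0,0],0],[[90,0,0],0],[[91,0,0],0],[[91,0,0],0]]'

```text
time: 9.8
tool_pos: [439.9, 95.4, 18.9]
tcp_rot: [20.5, 89.4, 12.5]
ft_force: [1.0, -0.0, -1.6]
finger_gap: 45.6
```

Run:
```python
from h import *
delta(439,96,18,82);s=r.sense();print(s["ft_force"],s["finger_gap"])
```

```text
shift [ 0.9  0.5 -1. ] turn -0.0 jaw now 82.0 j6 -76.4 tcp [439.9  95.4  18.9] t 9.8 toolx [ 0.011  0.002 -1.   ]
[ 9.83909895e-01 -5.97954584e-04 -1.58518087e+00] 45.618211293630154
```

move_arm --deltas '[[[1,0,0],0],[[2,0,0],0],[[2,0,0],0]]'

```text
time: 10.18
tool_pos: [440.0, 95.4, 18.8]
tcp_rot: [20.0, 89.4, 11.9]
ft_force: [-13.4, -2.7, 23.5]
finger_gap: 45.3
```

move_arm --deltas '[[[-1,0,0],0],[[-1,0,0],0],[[-1,0,0],0],[[-1,0,0],0],[[-1,0,0],0]]' --jaw 1

```text
time: 10.8
tool_pos: [439.8, 95.3, 19.6]
tcp_rot: [20.2, 89.4, 12.2]
ft_force: [-0.9, -0.5, 0.5]
finger_gap: 85.2
```

move_arm --deltas '[[[-10,0,0],0],[[-50,0,0],0],[[-110,0,0],0],[[-170,0,0],0],[[-190,0,0],0],[[-190,0,0],0],[[-190,0,0],0]]'

```text
time: 11.68
tool_pos: [437.3, 94.9, 208.3]
tcp_rot: [21.4, 89.5, 13.4]
ft_force: [-0.1, 0.5, -1.2]
finger_gap: 85.4
```

Run:
```python
from m import *
shot("w5");G["brush"]=(439,96);TOP["brush"]=46;meas("w5")
delta(629,109.5,110,100.7)
```

```text
w5 padM none
w5 padB [421.1  94.8] [421.1  94.8] [9.5 5.3] 81.9 px [319. 160.] z 45.6
w5 padW none
w5 brush [440.4  95.4] [440.3  95.4] [117.6  45.4] -8.1 px [323. 184.] z 45.5
w5 meter [609.9 275. ] [600.9 280. ] [59.  46.5] 7.4 px [506. 299.] z 27.6
shift [ 99.1  41.  187.4] turn -18.7 jaw now 82.0 j6 -76.4 tcp [437.   94.9 207.8] t 11.725 toolx [ 0.007  0.002 -1.   ]
```

View pics/w5.png

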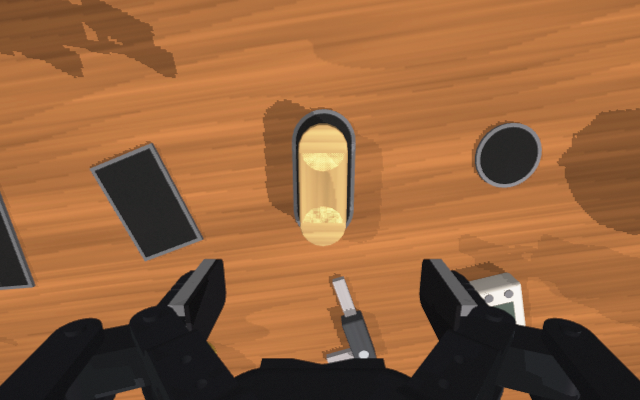

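The brush is placed at (323,184), central and parallel on its pad, 1.5 mm off. Next is the caliper.

move_arm --deltas '[[[16,7,30],-3],[[40,17,75],-8],[[65,27,120],-13],[[85,36,160],-17],[[97,40,183],-19],[[99,41,187],-19],[[99,41,187],-19],[[99,41,187],-19]]'

```text
time: 12.72
tool_pos: [628.0, 109.6, 110.6]
tcp_rot: [3.7, 89.6, 14.6]
ft_force: [0.4, -0.2, 0.4]
finger_gap: 85.1
```

Run:
```python
from h import *
delta(629,109.5,3,100.7)
```

```text
shift [107.6  -0.3   0.2] turn 0.3 jaw now 101.0 j6 -95.7 tcp [628.  109.6 110.6] t 12.725 toolx [ 0.007  0.002 -1.   ]
```

move_arm --deltas '[[[30,0,0],0],[[62,0,0],0],[[86,0,0],0],[[99,0,0],0],[[104,0,0],0],[[107,0,0],0],[[108,0,0],0],[[108,0,0],0]]'

```text
time: 13.72
tool_pos: [629.2, 109.8, 3.3]
tcp_rot: [2.2, 89.5, 13.2]
ft_force: [-0.8, -0.4, 1.4]
finger_gap: 85.3
```

move_arm --deltas '[[[0,0,0],0],[[0,0,0],0],[[0,0,0],0],[[0,0,0],0],[[0,0,0],0],[[0,0,0],0],[[0,0,0],0]]' --jaw -1 --squeeze 40

```text
time: 14.6
tool_pos: [629.5, 109.9, 3.6]
tcp_rot: [1.9, 89.5, 12.9]
ft_force: [-0.2, -0.3, 3.2]
finger_gap: 25.1
```

move_arm --deltas '[[[-8,0,0],0],[[-30,0,0],0],[[-65,0,0],0],[[-95,0,0],0],[[-108,0,0],0],[[-108,0,0],0]]'

```text
time: 15.35
tool_pos: [629.4, 109.8, 113.2]
tcp_rot: [0.2, 89.4, 11.2]
ft_force: [0.1, -0.2, -2.0]
finger_gap: 25.4
```

Run:
```python
from h import *
delta(441,-280,110,86.7);s=r.sense();print(s["ft_force"],s["finger_gap"])
```

```text
shift [ 2.000e-01 -3.468e+02 -2.591e+02] turn 14.3 jaw now 101.0 j6 -95.7 tcp [629.4 109.8 113.2] t 15.35 toolx [ 0.011  0.002 -1.   ]
[ 0.07846649 -0.17585311 -2.00369941] 25.392818675975587
```

move_arm --deltas '[[[0,-16,-12],1],[[0,-45,-34],2],[[0,-85,-64],4],[[0,-128,-96],6],[[0,-171,-128],8],[[0,-214,-160],10],[[0,-257,-192],12],[[0,-297,-222],13],[[0,-326,-243],14],[[0,-342,-255],14],[[0,-347,-259],14],[[0,-347,-259],14]]'

```text
time: 16.85
tool_pos: [440.4, -279.8, 109.4]
tcp_rot: [21.7, 89.4, 18.6]
ft_force: [0.4, 0.2, -2.6]
finger_gap: 25.0
```

Run:
```python
from h import *
shot("w6");delta(441,-280,8,86.7);s=r.sense();print(s["ft_force"],s["finger_gap"])
```

```text
shift [101.6  -0.9  -0.8] turn 0.3 jaw now 87.0 j6 -125.5 tcp [ 440.8 -279.5  109.6] t 16.9 toolx [ 0.01   0.003 -1.   ]
[ 0.26678292  0.99455295 -2.17858318] 25.21126758070508
```

View pics/w6.png

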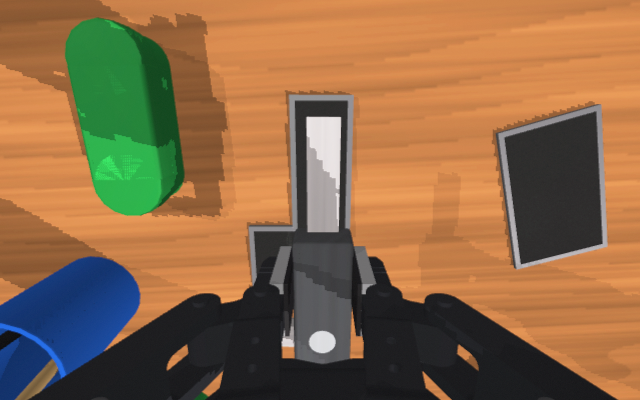

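The caliper is over the L pad. Its bar at (323,175) is parallel to the strip and central in it, with the jaws over the arm side. Lowering it.

move_arm --deltas '[[[25,0,0],0],[[55,-1,-1],0],[[78,-1,-1],0],[[90,-1,-1],0],[[95,-1,-1],0],[[98,-1,-1],0],[[100,-1,-1],0],[[101,-1,-1],0]]'

```text
time: 17.9
tool_pos: [441.2, -280.4, 9.1]
tcp_rot: [16.2, 89.4, 13.1]
ft_force: [0.1, -0.5, -2.1]
finger_gap: 25.4
```

move_arm --deltas '[[[0.5,0,0],0],[[1,0,0],0],[[1,0,0],0]]'

```text
time: 18.27
tool_pos: [441.2, -280.4, 8.1]
tcp_rot: [16.1, 89.4, 13.0]
ft_force: [-0.4, 0.1, -2.9]
finger_gap: 24.9
```

move_arm --deltas '[[[0.5,0,0],0],[[1,0,0],0],[[1,0,0],0]]'

```text
time: 18.65
tool_pos: [441.2, -280.5, 7.6]
tcp_rot: [15.8, 89.4, 12.8]
ft_force: [-3.3, 1.4, 5.5]
finger_gap: 25.2
```

Contact. Releasing and lifting.

move_arm --deltas '[[[0,0,0],0],[[0,0,0],0],[[0,0,0],0],[[0,0,0],0],[[0,0,0],0]]' --jaw 1

```text
time: 19.27
tool_pos: [441.2, -280.5, 7.5]
tcp_rot: [15.8, 89.4, 12.7]
ft_force: [0.3, 0.8, 0.0]
finger_gap: 85.2
```

move_arm --deltas '[[[-10,0,0],0],[[-50,0,0],0],[[-110,0,0],0],[[-170,0,0],0],[[-200,0,0],0],[[-200,0,0],0],[[-200,0,0],0]]'

```text
time: 20.15
tool_pos: [438.7, -280.7, 207.0]
tcp_rot: [19.0, 89.4, 16.0]
ft_force: [-0.4, 0.1, 0.1]
finger_gap: 85.2
```

Run:
```python
from m import *
shot("w7");G["cal"]=(452,-280);TOP["cal"]=24;meas("w7")
delta(643,-92.5,180,90)
```

```text
w7 padC [ 443.4 -298.3] [ 454.7 -290.7] [152.3  81.5] -3.2 px [314. 184.] z 4.7
w7 padM none
w7 cal [ 453.3 -280.7] [ 453.3 -280.9] [62.  25.2] -3.7 px [322. 192.] z 23.6
shift [ 28.8 198.5 194.1] turn -3.0 jaw now 87.0 j6 -125.6 tcp [ 438.4 -280.5  206.2] t 20.2 toolx [ 0.009  0.004 -1.   ]
```

View pics/w7.png

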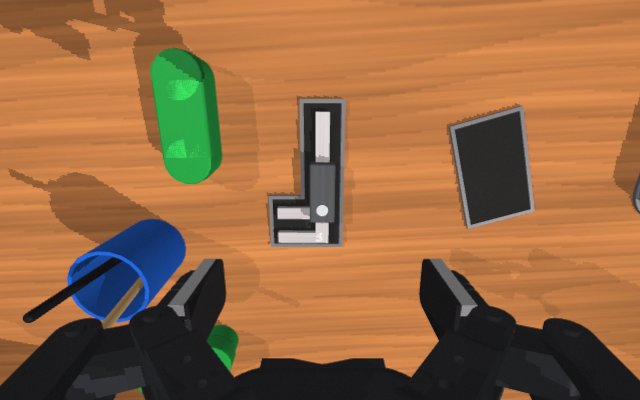

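The caliper lies on its L pad, block at (322,192), with the jaws on the side arm. It is about 1.5 mm off. Now the weight.

```bash
sed -i 's/if abs(cv2.pointPolygonTest(c,(x,y),True))<25/if cv2.pointPolygonTest(c,(x,y),True)>-25/' h.py
python3 - <<'E'
from m import *
for k in list(G):
    if k!="padM":del G[k]
for f in("w2","w3","w5","w6","w7"):meas(f)
E
```

```text
w2 padM [443.2 -98.4] [443.1 -98.4] [116.4  75.1] 13.2 px [250. 153.] z 3.9
w3 padM [443.3 -98.9] [443.3 -98.9] [116.4  74.5] 13.2 px [385. 152.] z 4.0
w5 padM [442.9 -97.4] [442.9 -97.6] [116.3  75.8] 13.2 px [147. 202.] z 3.9
w6 padM [443.1 -99.8] [ 444.1 -100. ] [116.8  75.8] 13.2 px [554. 188.] z 4.0
w7 padM [443.2 -99.3] [443.1 -99.4] [116.6  75.3] 13.1 px [493. 167.] z 3.9
```

move_arm --deltas '[[[5,30,29],0],[[20,70,68],-1],[[40,110,107],-2],[[60,148,145],-3],[[80,178,174],-3],[[97,194,189],-3],[[98,198,193],-3],[[98,198,193],-3],[[98,198,193],-3]]'

```text
time: 21.32
tool_pos: [642.4, -93.6, 111.6]
tcp_rot: [19.0, 89.4, 18.9]
ft_force: [0.6, -0.5, 0.9]
finger_gap: 85.1
```

Run:
```python
from h import *
delta(643,-92.5,8,90)
```

```text
shift [103.6   0.8  -0.4] turn -0.1 jaw now 89.9 j6 -103.0 tcp [642.4 -93.6 111.6] t 21.325 toolx [ 0.01   0.003 -1.   ]
```

move_arm --deltas '[[[30,1,0],0],[[62,1,0],0],[[86,1,0],0],[[98,1,0],0],[[103,1,0],0],[[104,1,0],0],[[104,1,0],0]]'

```text
time: 22.2
tool_pos: [644.2, -92.5, 8.8]
tcp_rot: [14.3, 89.3, 14.2]
ft_force: [-0.0, 0.4, 0.3]
finger_gap: 85.7
```

move_arm --deltas '[[[0,0,0],0],[[0,0,0],0],[[0,0,0],0],[[0,0,0],0],[[0,0,0],0],[[0,0,0],0],[[0,0,0],0]]' --jaw -1 --squeeze 60

```text
time: 23.08
tool_pos: [644.9, -92.9, 9.7]
tcp_rot: [10.1, 89.2, 10.0]
ft_force: [-2.0, -1.0, 6.1]
finger_gap: 44.7
```

move_arm --deltas '[[[-8,0,0],0],[[-30,0,0],0],[[-65,0,0],0],[[-95,0,0],0],[[-105,0,0],0],[[-105,0,0],0]]'

```text
time: 23.82
tool_pos: [643.9, -93.2, 115.6]
tcp_rot: [8.3, 89.2, 8.2]
ft_force: [0.1, -0.5, -5.9]
finger_gap: 44.3
```

Run:
```python
from h import *
delta(444,291.5,115,90);s=r.sense();print(s["ft_force"],s["finger_gap"])
```

```text
shift [  -1.5  384.3 -200.6] turn -0.1 jaw now 89.9 j6 -102.9 tcp [643.9 -93.2 115.6] t 23.825 toolx [ 0.014  0.002 -1.   ]
[ 0.14678113 -0.48151587 -5.88951825] 44.28987282180153
```

move_arm --deltas '[[[0,16,-8],0],[[0,46,-24],0],[[0,90,-47],0],[[0,137,-71],0],[[0,184,-96],0],[[0,231,-120],0],[[0,278,-145],0],[[-1,325,-170],0],[[-1,358,-187],0],[[-1,377,-197],0],[[-1,384,-201],0],[[-1,384,-201],0]]'

```text
time: 25.32
tool_pos: [442.7, 291.0, 113.5]
tcp_rot: [5.2, 89.2, 5.2]
ft_force: [-0.1, -0.3, -6.0]
finger_gap: 44.9
```

Run:
```python
from h import *
delta(444.5,291.5,15,90);s=r.sense();print(s["ft_force"],s["finger_gap"])
```

```text
shift [98.6  0.4  0.5] turn -0.0 jaw now 90.0 j6 -61.9 tcp [442.7 291.  113.5] t 25.325 toolx [ 0.013  0.001 -1.   ]
[-0.09835908 -0.28672234 -6.00560973] 44.88027965216907
```

move_arm --deltas '[[[25,0,1],0],[[55,0,1],0],[[78,0,1],0],[[90,0,1],0],[[94,0,1],0],[[97,0,1],0],[[98,0,1],0],[[98,0,1],0]]'

```text
time: 26.32
tool_pos: [445.4, 291.4, 16.2]
tcp_rot: [6.9, 89.2, 6.9]
ft_force: [1.0, -0.6, -6.1]
finger_gap: 44.2
```

move_arm --deltas '[[[0.5,0,0],0],[[1,0,0],0],[[1,0,0],0]]'

```text
time: 26.7
tool_pos: [445.4, 291.4, 15.2]
tcp_rot: [6.8, 89.2, 6.8]
ft_force: [-0.1, 0.2, -5.4]
finger_gap: 44.0
```

move_arm --deltas '[[[0.5,0,0],0],[[1,0,0],0],[[1,0,0],0]]'

```text
time: 27.08
tool_pos: [445.3, 291.4, 14.1]
tcp_rot: [6.6, 89.2, 6.6]
ft_force: [-0.6, -0.8, -5.1]
finger_gap: 44.2
```

move_arm --deltas '[[[0.5,0,0],0],[[1,0,0],0],[[1,0,0],0]]'

```text
time: 27.45
tool_pos: [445.5, 291.4, 13.7]
tcp_rot: [6.6, 89.2, 6.5]
ft_force: [-4.0, -2.7, 5.2]
finger_gap: 44.4
```

Contact. Releasing, then up for a check of the weight and a fresh view of the meter.

move_arm --deltas '[[[0,0,0],0],[[0,0,0],0],[[0,0,0],0],[[0,0,0],0],[[0,0,0],0]]' --jaw 1

```text
time: 28.08
tool_pos: [445.5, 291.5, 13.7]
tcp_rot: [6.7, 89.2, 6.6]
ft_force: [-0.6, 0.2, -0.1]
finger_gap: 85.2
```

move_arm --deltas '[[[-10,0,0],0],[[-50,0,0],0],[[-110,0,0],0],[[-170,0,0],0],[[-230,0,0],0],[[-260,0,0],0],[[-260,0,0],0],[[-260,0,0],0]]'

```text
time: 29.08
tool_pos: [441.5, 290.8, 273.0]
tcp_rot: [5.5, 89.2, 5.4]
ft_force: [-0.5, -0.3, -0.3]
finger_gap: 85.4
```

Run:
```python
from m import *
shot("w8");G.update(weight=(444,291),brush=(440,95));TOP.update(weight=66,brush=46);meas("w8")
delta(630,275.5,90,97.4)
```

```text
w8 padB [437.5 111.2] [431.5 115.7] [137.5  55.8] 5.8 px [180. 152.] z 4.1
w8 padW [437.3 291.3] [430.1 292.8] [66.6 54.7] -88.6 px [324. 154.] z 3.8
w8 brush [440.6  97.1] [440.5  97.2] [118.1  46.2] -7.7 px [150. 167.] z 45.5
w8 weight [445.2 291.9] [445.1 291.8] [26.4 25.9] -0.1 px [323. 177.] z 65.5
w8 meter [629.7 276.4] [630.2 276.2] [96.3 53.4] 7.4 px [311. 304.] z 27.8
w8 cal none
shift [184.5 -15.2 186.6] turn -7.4 jaw now 90.0 j6 -61.9 tcp [441.2 290.7 272.2] t 29.125 toolx [ 0.012  0.001 -1.   ]
```

View pics/w8.png

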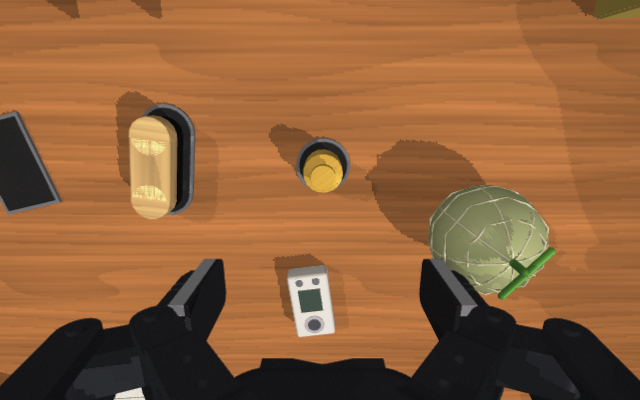

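The weight stands upright at (323,177) in the middle of its pad, 1 mm off. The melon is undisturbed, and the meter is at (311,304). Fetching the meter.

move_arm --deltas '[[[20,-2,20],-1],[[60,-5,60],-3],[[100,-9,100],-5],[[140,-12,140],-6],[[170,-14,172],-7],[[183,-15,185],-7.4],[[184,-15,187],-7.4],[[184,-15,187],-7.4],[[184,-15,187],-7.4]]'

```text
time: 30.25
tool_pos: [630.3, 276.1, 91.6]
tcp_rot: [-2.8, 89.2, 4.6]
ft_force: [-0.1, -0.7, 0.5]
finger_gap: 85.2
```

Run:
```python
from h import *
delta(630,276,2,97.4)
```

```text
shift [89.6 -0.  -1.5] turn -0.0 jaw now 97.4 j6 -77.8 tcp [630.3 276.1  91.6] t 30.25 toolx [ 0.013  0.001 -1.   ]
```

move_arm --deltas '[[[25,0,-1],0],[[52,0,-1],0],[[72,0,-1],0],[[82,0,-1],0],[[86,0,-1],0],[[88,0,-1],0],[[89,0,-1],0]]'

```text
time: 31.12
tool_pos: [631.1, 276.3, 3.5]
tcp_rot: [-1.5, 89.2, 5.9]
ft_force: [0.1, -0.8, -0.3]
finger_gap: 85.2
```

move_arm --deltas '[[[0,0,0],0],[[0,0,0],0],[[0,0,0],0],[[0,0,0],0],[[0,0,0],0],[[0,0,0],0],[[0,0,0],0]]' --jaw -1 --squeeze 40

```text
time: 32.0
tool_pos: [631.7, 276.5, 4.3]
tcp_rot: [-0.3, 89.1, 7.1]
ft_force: [-0.6, -0.0, 4.7]
finger_gap: 53.6
```

move_arm --deltas '[[[-8,0,0],0],[[-30,0,0],0],[[-65,0,0],0],[[-95,0,0],0],[[-110,0,0],0],[[-110,0,0],0]]'

```text
time: 32.75
tool_pos: [630.9, 276.7, 116.3]
tcp_rot: [1.8, 88.9, 9.2]
ft_force: [-0.5, -0.3, -1.8]
finger_gap: 53.2
```

Run:
```python
from h import *
delta(443.5,-98.6,112,103.2);s=r.sense();print(s["ft_force"],s["finger_gap"])
```

```text
shift [-3.000e-01 -3.481e+02 -2.341e+02] turn -5.8 jaw now 97.4 j6 -77.8 tcp [630.9 276.7 116.3] t 32.75 toolx [ 0.019  0.003 -1.   ]
[-0.517326   -0.30563234 -1.84413086] 53.23047039565304
```

move_arm --deltas '[[[0,-16,-11],0],[[0,-45,-30],-1],[[0,-85,-57],-1],[[0,-128,-86],-2],[[0,-171,-115],-3],[[0,-214,-144],-4],[[0,-257,-173],-5],[[0,-297,-200],-5],[[0,-326,-219],-6],[[0,-342,-230],-6],[[0,-348,-234],-6],[[0,-348,-234],-6]]'

```text
time: 34.25
tool_pos: [443.2, -98.3, 110.9]
tcp_rot: [-1.5, 89.0, 11.8]
ft_force: [-0.3, 0.3, -1.5]
finger_gap: 53.3
```

Run:
```python
from h import *
delta(443.7,-98.6,9,103.2);s=r.sense();print(s["ft_force"],s["finger_gap"])
```

```text
shift [101.9  -0.4  -1.4] turn 0.1 jaw now 103.3 j6 -122.9 tcp [443.2 -98.3 110.9] t 34.25 toolx [ 0.018  0.004 -1.   ]
[-0.30772324  0.28775804 -1.53904816] 53.30857458206624
```

move_arm --deltas '[[[25,0,0],0],[[55,0,-1],0],[[78,0,-1],0],[[92,0,-1],0],[[97,0,-1],0],[[100,0,-1],0],[[102,0,-1],0],[[102,0,-1],0]]'

```text
time: 35.25
tool_pos: [444.4, -98.3, 9.4]
tcp_rot: [-3.0, 88.9, 10.4]
ft_force: [-0.4, -0.4, -1.9]
finger_gap: 52.9
```

move_arm --deltas '[[[0.5,0,0],0],[[1,0,0],0],[[1,0,0],0]]'

```text
time: 35.62
tool_pos: [444.5, -98.3, 8.5]
tcp_rot: [-3.0, 88.9, 10.3]
ft_force: [1.0, 0.0, -1.2]
finger_gap: 53.5
```

move_arm --deltas '[[[0.5,0,0],0],[[1,0,0],0],[[1,0,0],0]]'

```text
time: 36.0
tool_pos: [444.5, -98.3, 8.2]
tcp_rot: [-2.4, 88.9, 10.9]
ft_force: [-6.4, 1.5, 10.0]
finger_gap: 52.9
```

Contact. Release, retreat and final check.

move_arm --deltas '[[[0,0,0],0],[[0,0,0],0],[[0,0,0],0],[[0,0,0],0],[[0,0,0],0]]' --jaw 1

```text
time: 36.62
tool_pos: [444.5, -98.4, 8.1]
tcp_rot: [-2.4, 88.9, 10.9]
ft_force: [0.7, -0.2, 0.5]
finger_gap: 85.8
```

move_arm --deltas '[[[-10,0,0],0],[[-50,0,0],0],[[-110,0,0],0],[[-170,0,0],0],[[-230,0,0],0],[[-290,0,0],0],[[-320,0,0],0],[[-320,0,0],0],[[-320,0,0],0]]'

```text
time: 37.75
tool_pos: [438.4, -99.4, 327.5]
tcp_rot: [-1.2, 89.0, 12.1]
ft_force: [-0.2, 0.7, -0.5]
finger_gap: 85.8
```

Run:
```python
from m import *
shot("w9");G.update(weight=(444,291),brush=(440,95),meter=(443,-98),cal=(452,-280));TOP.update(weight=66,brush=46,meter=32,cal=24);meas("w9")
C=cam("scene");p,d=r.snapshot("scene");cv2.imwrite("pics/final.png",p[:,:,::-1]);print("melon",depthpts(C,[[485,275],[505,300]],d).round())
s=r.sense();print(s["time"],s["tool_pos"])
```

```text
w9 padC [ 439.9 -297.5] [ 451.3 -289.6] [160.  82.] -3.3 px [187. 129.] z 5.0
w9 padM [443.2 -98.5] [443.2 -98.5] [114.8  74.1] 13.3 px [322. 157.] z 30.9
w9 padB [435.8  83.6] [428.6  77.7] [139.2  51.6] -15.8 px [445. 175.] z 3.9
w9 padW [441.9 284.2] [438.8 278.3] [67.7 56.9] -17.4 px [570. 214.] z 3.7
w9 brush [440.7  93.2] [440.4  93.4] [118.2  46.9] -8.1 px [464. 194.] z 45.5
w9 meter [444.5 -98. ] [444.5 -98. ] [93.  53.2] 13.6 px [322. 162.] z 31.8
w9 cal [ 453.3 -279.6] [ 453.4 -279.7] [62.  26.7] -3.4 px [187. 137.] z 23.5
melon [[544. 465. 142.]
 [530. 540.  62.]]
37.85 [438.03181613 -99.22570611 326.47494635]
```

View pics/w9.png

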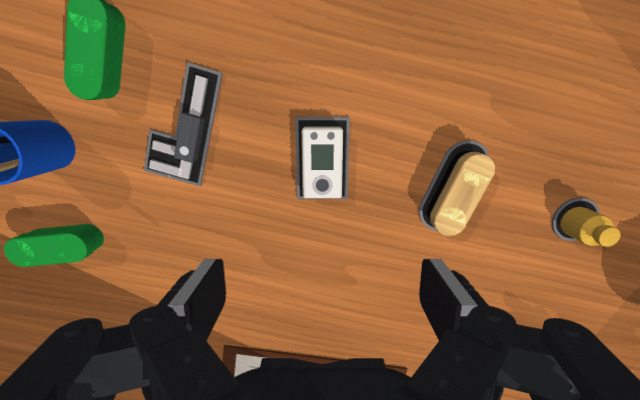

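View pics/final.png

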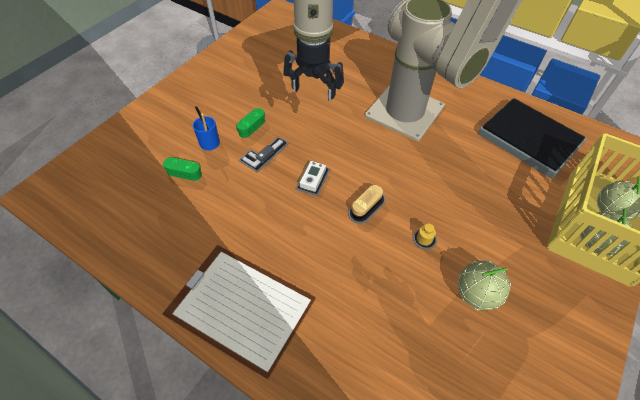

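The final views show all four items on their own pads: caliper (187,137), meter (322,162), brush (464,194) and weight (590,232) in the wrist view. In the scene view the melon is still at (485,285) and the arm is clear.

```bash
python3 -c "
from bench import r
print(r.hand_in())"
```

```text
the job is handed in; nothing more can be done
None
```

The brush, caliper, brass weight and sugar meter are each back on their own pads, released, and the job is handed in at about 38 s of the 112 s. `hand_in` gave no verdict.

| Item | Distance from pad centre (last check) | Misalignment with pad |
|---|---|---|
| Brush | about 1.5 mm close up; up to 3 mm in the final, more oblique view | under 1° |
| Caliper | about 1.5 mm, jaws on the side arm | under 1° |
| Weight | about 1 mm, measured just after placing | not applicable (round) |
| Meter | about 1.5 mm | under 1° |

- **Setting down:** each item was lowered until the wrist force showed contact, 5–24 N, and then released. The measured top heights match items resting flat on the 4 mm pads.
- **Melon:** its position matches the start to within about 3 mm, which is the camera's noise.
- **Measurements that disagreed:** heights found from two wrist views read 2–4 mm lower than the depth readings and the stated sizes. In the first pictures, wrist positions drifted about 2–3 mm with viewing place, and the side camera read up to about 5 mm off the other two on the pads. I used the nearest wrist view each time.
- **Not rechecked:** in the last wrist picture the weight was too near the image edge to measure, so I only confirmed by eye that it was still standing on its pad.

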